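# Lock the vial carrier's hold-down bar with a ball-lock pin

### The job

Gently lower the raised hold-down bar of the vial carrier flat onto its lug, then take the ball-lock pin from its cup by squeezing the two buttons of its head, and keep them squeezed while you push the pin down through the bar's eye and the lug until its collar is fully home on the bar. Then let go so that the balls spring out under the lug and lock it. The hole in the lug is off to one side under the eye: feel for it gently, never pushing or wedging the pin with more than about 25 N, and leave the other things on the bench alone.

Things in the scene. Friction and masses are not known exactly. Their poses are not given: they have to be found in the camera images.
- carrier: vial carrier, fixed: base 86 (x) x 300 (y) x 10 mm with a rack of vials (tops 79 mm up), a hinge post at its -y end, a steel lug bracket at its +y end. Origin: centre of underside; z up, y from hinge to lug. The lug: horizontal plate 52x46 mm with a bushing, top 80, underside 68 mm above the bench, free below down to 20 mm; one vertical through hole, 15.5 mm diameter, sharp rim.
- lug_nominal (a point): middle of the lug's round bushing (34 mm across) on its top face, at carrier (0, 120, 80) mm; the eye's middle is over it when the bar is down. The bushing is eccentric and clamped at an unknown angle: its hole's axis lies 4 mm from this point, in any horizontal direction, different each time.
- bar (a joint): hinge of the hold-down bar, rad: 0 = level, fully down at its stop; grows as it is raised (start 0.35 to 0.7). Hinge line along the carrier's x at carrier (0, -120, 86) mm. Stiff (about 0.4 N m), so the bar stays where it is left; 2 to 3 N pressed down at bar_push moves it.
- bar_push (a point): point on the top face of the hold-down bar (aluminium, 18 mm wide, 10 mm thick), 180 mm from the hinge line along the bar. When down, its underside is 81 mm and its top face 91 mm above the bench, just over the lug. Frame: y along the bar from hinge to eye, z out of its top face.
- bar_eye (a point): middle of the eye in the bar's free end, on its top face: a round through hole of 28 mm diameter in a square end 46 x 46 mm, 10 mm thick; 240 mm from the hinge line.
- pin_head (a point): middle of the head of the ball-lock pin, upright in its cup at the start. Head: black block 24 (x) x 21 (y) x 34 (z) mm with a steel squeeze button 16 (x) x 24 (z) mm on each y face: 32 mm over the buttons, 24 mm squeezed. Frame: z up along the pin, y through the buttons (grip along y, from above). Head top 17 mm above, collar underside 22 mm below, shank tip 62 mm below this point.
- pin_collar (a point): centre of the underside of the pin's collar (38 mm diameter, 5 mm thick). Shank below: 14 mm diameter, 40 mm long, tip tapered to 11 mm over its last 2 mm. Two balls, 24.5 to 30.5 mm below the collar, stand 3.6 mm out of it along +y and -y (flat above and below, so they cannot be forced through a hole); they lie inside the shank when the buttons are squeezed.
- pin_button_a (a joint): travel of the squeeze buttons, m: 0 = out (released, balls out), 0.004 = fully in (balls in). Both buttons and both balls move together; squeezing takes 4 N at first and 8 N fully in, so grip with 15 N or more. It stays above 0 if the balls are let out inside the hole.
- pin: the whole ball-lock pin, about 0.12 kg; same origin and axes as pin_collar.
- cup: grey parking cup of the pin, fixed: a tube of 38 mm outside and 28 mm inside diameter, rim 46 mm above the bench, on a 64 mm square foot; the pin stands in it loosely with its collar on the rim. Origin at the centre of its underside.
- left_bottle_1: bystander: white bottle with a blue cap, 64 mm wide, 144 mm tall; origin at its underside
- rubber_stopper: bystander: rubber stopper, 36 mm wide, 26 mm tall; origin at its underside
- tee_piece: bystander: small tee piece, 29x44x14 mm, lying; origin at its underside
- white_vial: bystander: vial with a white cap, 25 mm wide, 65 mm tall, standing loose; origin at its underside
- hose_clip: bystander: small metal screw clip, 15x40x35 mm; origin at its underside
- marker_pen: bystander: marker pen, 14 mm thick, 131 mm long, lying; origin at its underside
Mind the look-alikes: they are no part of the job. What is shaped like the pin but blue or green is not meant.

How it is judged:
On the way, in this order (a step that is already met when the one before it is completed fails the run):
1. the hold-down bar is down on its lug (below 0.03 rad) (value of joint bar below 0.03 rad), for 0.2 s.
2. the pin is home with its buttons squeezed: collar within 1.8 mm of the bar, pin upright (value of joint bar below 0.03 rad and z of pin_collar in the frame of carrier between 0.0885 and 0.0928 m and horizontal distance between pin_collar and lug_nominal below 0.0085 m and angle between pin_collar's own z axis and vertical below 0.1 rad and value of joint pin_button_a above 0.003 m), for 0.1 s.
At the end, for the whole second after the job is handed in: The bar is down (below 0.03 rad), the pin stands upright (within 0.1 rad) through the eye and the lug with its collar within 1.8 mm of the bar's top face, its buttons are out (below 1 mm) so that the balls are out under the lug, and it is at rest (value of joint bar below 0.03 rad and z of pin_collar in the frame of carrier between 0.0885 and 0.0928 m and horizontal distance between pin_collar and lug_nominal below 0.0085 m and angle between pin_collar's own z axis and vertical below 0.1 rad and value of joint pin_button_a below 0.001 m and linear speed of pin below 0.01 m/s); the robot touches nothing.
It fails at once if the pin pushed or wedged against the carrier, lug or bar with more than 35 N (contact force between pin and carrier above 35 N).
It fails at once if the robot presses on the carrier or its bar with more than 60 N (contact force between any of the fingers, the arm and carrier above 60 N).
It fails at once if a bystander is moved by more than 20 mm (distance of any of left_bottle_1, rubber_stopper, tee_piece, white_vial, hose_clip, marker_pen from where it was at the start of the episode above 0.02 m).
It also fails if it takes over 64 s, if anything falls off the work surface, if the arm or the gripper's body presses on something with over 40 N, if the wrist force passes 120 N, or if a joint passes its speed limit or range.

### The arm

A 7-joint arm with a two-finger parallel gripper is mounted at the origin on the work surface; the furniture and walls round the work are solid. World frame = base frame: x ahead of the robot, y to its left, z up, the work surface at z = 0. Lengths are in m, angles in rad, forces in N, time in s.
With the tool pointing down it reaches from about 0.425 to 1.025 m from the base axis. Payload 3.6 kg.
Tool frame: the origin (TCP) lies midway between the tips of the shut fingers; the grasp point (between the pads) lies 19 mm behind it (env.grip_depth is the distance from the TCP to the grasp point, in m); z points along the fingers, y is the line along which they close (so a half turn about z gives the same grasp; the last joint's range is limited). The gripper opens to 85 mm and grips with 20 to 120 N. Pads are 22 mm wide; open, the fingers measure 114 mm over their backs; the gripper's body (76 mm by 85 mm) begins 54 mm behind the grasp point. The pads swing forward as they close: fully open they stand 13 mm farther back than shut.
Start: joints at [1.091, 0.591, 0.048, 1.609, -0.033, 0.943, -0.034], TCP at [0.273, -0.671, 0.231] pointing down, gripper open.
Joint ranges: [-2.69, 2.69], [-0.47, 2.24], [-1.27, 1.36], [0.19, 2.51], [-1.53, 4.68], [0.08, 2.07], [-3.09, 3.09]. Speed limits (rad/s): [2.57, 2.57, 3.14, 3.14, 3.14, 3.14, 3.14].

### API

Orientations are given as a rotation vector (axis times angle).
In Python, from rig import env, vision, workorder, spotter gives the robot as it stands.
- The arm moves only by the shell command python3 -m crank 'ROWS' [FORCE]. ROWS is a JSON object of lists of equal length, an entry for each row: "offset": the shift along the tool's x, y, z scaled (see below), a list of three; "rot": the turn, a rotation vector about the tool's x, y, z scaled (see below), a list of three; "gripper": the opening, from 0 (shut) to 1 (fully open). In form: {"offset": [[tx, ty, tz], ...], "rot": [[ax, ay, az], ...], "gripper": [gripper, ...]}. A call has 1 to 20 rows; each row is the pose to reach, as a shift and turn from the pose commanded when the call began, along the tool's axes at that moment, turning the shorter way round; what a row does not reach only later rows make up. The controller multiplies each number of a shift by 0.2 m and each number of a turn by pi rad. A row lasts 1/12 s, in which the tool goes at most 41.7 mm and 7.16 degrees, less where a joint would pass 70% of its speed; a pose out of reach is approached as far as the arm can. A call with a number of a shift or a turn outside -1 to 1 is refused whole. A call with a gripper value outside its range is refused whole. The fingers move at their own pace and stop on an object; FORCE is the grip in N (left out, the last holds). Time passes only in rows, so rows that repeat a pose let the fingers close. It gives the time, the measured TCP pose, the force, the opening and the grip force at its end, in the units of the state.
- env.read_state(): the state, without advancing time (a new reading comes with each control period).
- vision.camera(name): name is "scene" or "side" or "wrist"; returns (picture, depth): 420x560x3 uint8, red, green, blue; 420x560 float32, m along the optical axis (not along the pixel's ray), 0 where there is no reading.
- vision.get_calibration(name): a dict with "fx", "fy", "cx", "cy" (pixels), "R" (3x3) and "t" (3): a world point X has camera coordinates R X + t. Camera axes: x right, y down, z forward; pixel columns grow to the right and rows downward; lengths in m; the calibration is good to about 2 mm. A picture is of the moment at which its call begins: read the wrist's pose just before it. get_calibration takes no time and is no camera call; for the wrist camera it gives the pose at the moment of the call.
- workorder.sign_off(): hands the job in; it is judged then, once.
Trained networks look in the newest picture that a camera, given by its name, has taken for a name from the list of things; names that differ only in an ending like _2 or _b are one class to them, and where a whole thing is asked for, a point or a joint stands for the part that bears it (a point fixed in the world has none). Each returns a list of dicts, best first, with "conf" (0 to 1); they miss things now and then, are a little off and sometimes report something else, mostly with a low value. They report only what shows in the picture. A call takes as long as a camera call. They do not tell look-alikes from the thing itself.
- spotter.masks_of(camera, target): "region" (420x560 bool, what is visible of it) and "point" ([column, row] as shares, 0 to 1, of the picture: columns of its width, rows of its height, amid what is visible of it).
- spotter.mark_of(camera, target): "point" ([column, row] as shares, 0 to 1, of the picture: columns of its width, rows of its height: a listed point, or the origin of a listed thing).
The state is a dict: "t": time; "joint_positions": joint angles; "joint_velocities": joint speeds; "effort": joint torques, N m; "tcp_pos": TCP position; "tcp_rot": TCP orientation; "ft_force": force on the tool from outside, world axes, zero at the start; "torque": the same for the moment, N m; "width": finger opening in m; "grasp_force": force on a finger pad.
Only numpy, scipy, OpenCV 4.12 (cv2) and the standard library are available. Lean on these libraries where they do the work, as an engineer would, in place of code of your own. Each camera call takes 0.05 s, during which the arm holds its last target. There are 200 camera calls.

## Working session

There is one attempt and no reset: what is moved stays moved. The work goes in short steps, Python scripts to look and compute and a shell command to move; the robot and the scene stay as the last step left them, time stands still between calls to the robot, and variables do not carry over. Pictures are saved under pics/ and viewed, at most 12 in all, crops included, and the job is handed in when it is done.

```bash
mkdir -p pics; ls
cat > h.py <<'E'
import numpy as np, cv2
from rig import env, vision, workorder, spotter
from scipy.spatial.transform import Rotation as Ro
def cam(n):
    K=vision.get_calibration(n); p,d=vision.camera(n); return p,d,K
def ray(K,uv):
    R=np.array(K['R']);t=np.array(K['t']); c=-R.T@t
    return c, R.T@np.array([(uv[0]-K['cx'])/K['fx'],(uv[1]-K['cy'])/K['fy'],1.])
def at_z(K,uv,z):
    c,r=ray(K,uv); return c+r*(z-c[2])/r[2]
def at_d(K,uv,d):
    c,r=ray(K,uv); return c+r*d
def marks(n,t):
    return [(np.array(m['point'])*[560,420],m['conf']) for m in spotter.mark_of(n,t)]
def cloud(K,d,mask):
    v,u=np.nonzero(mask&(d>0)); z=d[v,u]
    P=np.c_[(u-K['cx'])/K['fx']*z,(v-K['cy'])/K['fy']*z,z]
    return (P-np.array(K['t']))@np.array(K['R'])
def totool(p):
    s=env.read_state(); R=Ro.from_rotvec(s['tcp_rot']).as_matrix()
    return R.T@(np.array(p)-s['tcp_pos'])/0.2
E
python3 - <<'E'
from h import *
s=env.read_state(); print(s['t'],s['tcp_pos'],s['tcp_rot'],s['width'])
ims=[]
for n in ['scene','side']:
    p,d,K=cam(n); ims.append(p); cv2.imwrite(f'pics/{n}0.png',p[:,:,::-1])
    for t in ['carrier','lug_nominal','bar_push','bar_eye','pin_head','pin_collar','cup']:
        for uv,c in marks(n,t)[:3]:
            dd=d[int(min(419,uv[1])),int(min(559,uv[0]))]
            print(n,t,uv.round(),round(c,2),at_d(K,uv,dd).round(3))
E
```

```text
pics
0.0 [ 0.27317431 -0.67062999  0.23012591] [-3.08080854e+00 -6.03476046e-01  8.77409701e-04] 0.0852644224394506
side carrier [307. 198.] 0.63 [ 0.477 -0.17   0.044]
side lug_nominal [288. 199.] 0.98 [ 0.502 -0.11   0.077]
side bar_push [308. 149.] 0.84 [ 0.493 -0.212  0.151]
side bar_eye [213. 312.] 0.56 [0.518 0.211 0.061]
side bar_eye [294. 156.] 0.54 [ 0.487 -0.106  0.196]
side pin_head [284. 296.] 0.92 [0.412 0.148 0.078]
side pin_head [262. 329.] 0.72 [0.421 0.221 0.077]
side pin_head [213. 307.] 0.7 [0.516 0.212 0.077]
side pin_collar [262. 338.] 0.95 [0.42  0.225 0.057]
side pin_collar [214. 310.] 0.89 [0.517 0.21  0.066]
side pin_collar [283. 306.] 0.69 [0.413 0.15  0.053]
side cup [219. 328.] 0.9 [0.512 0.213 0.022]
```

```bash
python3 -c "
import cv2,numpy as np
a=cv2.imread('pics/scene0.png');b=cv2.imread('pics/side0.png')
cv2.imwrite('pics/s1.png',cv2.resize(b,(800,600)));cv2.imwrite('pics/s0.png',a)"
```

```text
(no output)
```

View pics/s1.png

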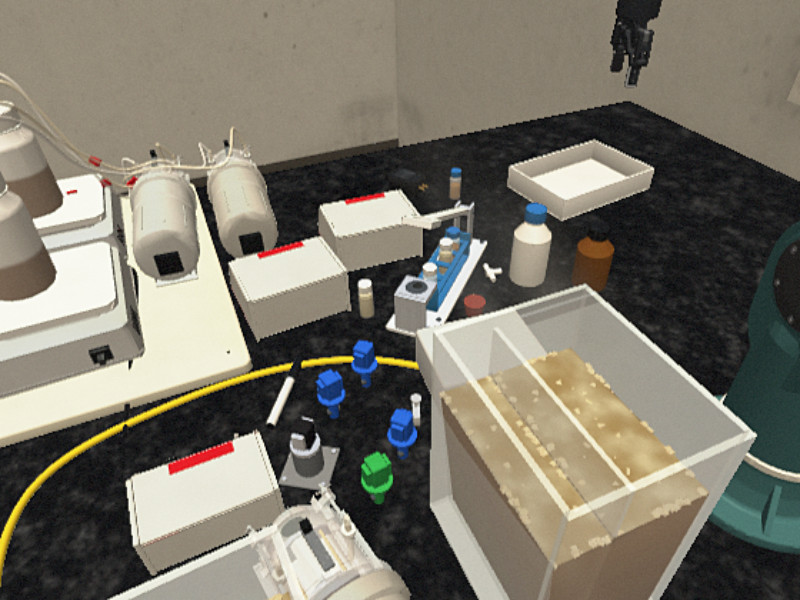

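View pics/s0.png

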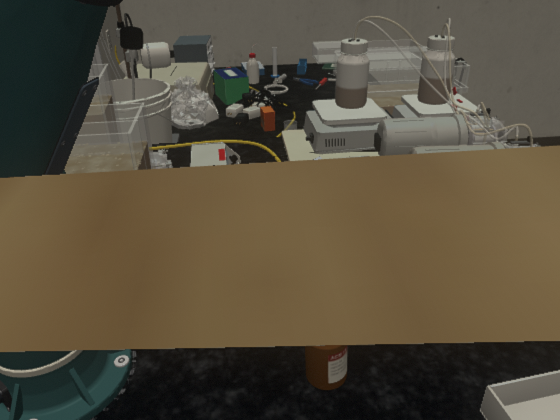

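The side view shows the raised bar (eye near 425,222 of 800), the lug (413,290), the pin and cup (305,440), blue and green look-alikes, and a tank near the robot. The scene camera is mostly blocked by a brown board. I'll map the obstacles next.

Run:
```python
from h import *
p,d,K=cam('scene'); P=cloud(K,d,np.ones(d.shape,bool))
print('scene cam',-np.array(K['R']).T@K['t'])
m=np.zeros(d.shape,bool);m[200:320,5:555]=1
Q=cloud(K,d,m);print('board',np.percentile(Q,[1,50,99],axis=0).round(3))
p,d,K=cam('side'); P2=cloud(K,d,np.ones(d.shape,bool))
print('side cam',-np.array(K['R']).T@K['t'])
A=np.r_[P,P2]
xs=np.arange(0,1.0,.05);ys=np.arange(-.8,.5,.05)
print('max height cm; rows y, cols x',(xs*100).round().astype(int))
for y in ys:
    r=[]
    for x in xs:
        k=(abs(A[:,0]-x-.025)<.025)&(abs(A[:,1]-y-.025)<.025)
        r.append('%3d'%round(100*A[k,2].max()) if k.sum()>3 else '  .')
    print('%5.2f'%y,*r)
for t in ['bar','carrier','pin']:
    for m in spotter.masks_of('side',t)[:3]:
        Q=cloud(K,d,m['region']); print(t,m['conf'],np.array(m['point'])*[560,420],np.percentile(Q,[2,50,98],axis=0).round(3).tolist())
```

```text
scene cam [-0.17143582 -0.58523893  0.57178259]Traceback (most recent call last):
  File "<stdin>", line 5, in <module>
    return _quantile_unchecked(
        a, q, axis, out, overwrite_input, method, keepdims, weights)
    return _ureduce(a,
                    func=_quantile_ureduce_func,
    ...<5 lines>...
                    overwrite_input=overwrite_input,
                    method=method)
    r = func(a, **kwargs)
    result = _quantile(arr,
                       quantiles=q,
    ...<2 lines>...
                       out=out,
                       weights=wgt)
    slices_having_nans = np.isnan(arr[-1, ...])
                                  ~~~^^^^^^^^^
IndexError: index -1 is out of bounds for axis 0 with size 0
```

Run:
```python
from h import *
p,d,K=cam('scene'); P=cloud(K,d,np.ones(d.shape,bool))
p,d,K=cam('side'); P2=cloud(K,d,np.ones(d.shape,bool))
print('side cam',-np.array(K['R']).T@K['t'])
A=np.r_[P,P2]
xs=np.arange(0,1.0,.05);ys=np.arange(-.8,.5,.05)
print('max height cm; cols x',*['%3d'%v for v in (xs*100).round().astype(int)])
for y in ys:
    r=[]
    for x in xs:
        k=(abs(A[:,0]-x-.025)<.025)&(abs(A[:,1]-y-.025)<.025)
        r.append('%3d'%round(100*A[k,2].max()) if k.sum()>3 else '  .')
    print('%5.2f'%y,*r)
for t in ['bar','carrier','pin']:
    for m in spotter.masks_of('side',t)[:3]:
        Q=cloud(K,d,m['region']); print(t,m['conf'],(np.array(m['point'])*[560,420]).round(),np.percentile(Q,[2,50,98],axis=0).round(3).tolist())
```

```text
side cam [0.24560439 0.55582918 0.62603815]
max height cm; cols x   0   5  10  15  20  25  30  35  40  45  50  55  60  65  70  75  80  85  90  95
-0.80   0   0   0   0   5   5   5   5   0   0   0   0   0   0   0   0   .   .   .   .
-0.75   0   0   0   5   5  34  34   5   5   0   0   0   0   0   0   0   0   .   .   .
-0.70   0   0   0   5  39  36  39   5   5   0   0   0   0   0   0   0   0   0   .   .
-0.65   0   0   0   0  39  39  39   1   5   5   0   0   0   0   0   0   0   0   0   .
-0.60   0   0   0   0  33  33   5   5   5   0   0   0   0   4   3   0   0   0   0   0
-0.55   0   0   0   0   0   5   5   5   0   0   0   7   4   4   4   0   0   0   0   0
-0.50   0   0   0   0   0   0   0   0   0   0   0   0   0   0   0   0   0   0   0   0
-0.45   0   0   0   0   0   0   0   0   0   0   0   0   0   .   .   0   0   0   0  10
-0.40   0   0   0   0   0   0   0   0   1  10  10   0   9   8   .   .   0   0  10  18
-0.35   0   0   0   0  12  12  14  14   1  11  10   9   9   9   8   2   0   9  16  18
-0.30   0   0   0   0  12  12  14  14   1  13   8   8   8   9   8   8   0  12  16  16
-0.25  5
[... 1416 characters left out ...]
002], [0.579, -0.095, 0.038], [0.592, -0.09, 0.064]]
bar 0.63 [218. 330.] [[0.494, 0.168, 0.001], [0.514, 0.214, 0.004], [0.555, 0.234, 0.044]]
carrier 0.78 [310. 193.] [[0.449, -0.414, -0.002], [0.482, -0.175, 0.045], [0.534, -0.074, 0.194]]
carrier 0.7 [331. 211.] [[0.4, -0.185, 0.004], [0.414, -0.16, 0.023], [0.431, -0.15, 0.026]]
carrier 0.56 [371. 172.] [[0.323, -0.308, 0.005], [0.351, -0.276, 0.076], [0.382, -0.264, 0.142]]
pin 0.93 [265. 332.] [[0.409, 0.2, 0.01], [0.421, 0.218, 0.063], [0.436, 0.228, 0.079]]
pin 0.7 [254. 256.] [[0.501, 0.034, 0.005], [0.513, 0.052, 0.058], [0.532, 0.062, 0.078]]
pin 0.6 [209. 309.] [[0.509, 0.164, -0.001], [0.52, 0.207, 0.07], [0.572, 0.217, 0.085]]
```

Run:
```python
from h import *
s=env.read_state();print(Ro.from_rotvec(s['tcp_rot']).as_matrix().round(3))
print(totool([0.45,-0.27,0.36]).round(3))
K=vision.get_calibration('wrist');print(-np.array(K['R']).T@K['t'],np.array(K['R']).round(2),K['fx'])
```

```text
[[ 0.926  0.377 -0.   ]
 [ 0.377 -0.926  0.   ]
 [-0.    -0.    -1.   ]]
[ 1.575 -1.526 -0.644]
[ 0.33914357 -0.6438579   0.37444906] [[ 0.38 -0.93 -0.  ]
 [-0.89 -0.36  0.27]
 [-0.25 -0.1  -0.96]] 330.1787996998384
```

```bash
python3 -m crank '{"offset":[[0.2,-0.2,-0.4],[0.4,-0.4,-0.64],[0.8,-0.76,-0.64],[0.8,-0.76,-0.64],[0.8,-0.76,-0.64],[0.8,-0.76,-0.64],[0.8,-0.76,-0.64]],"rot":[[0,0,0],[0,0,0],[0,0,0],[0,0,0],[0,0,0],[0,0,0],[0,0,0]],"gripper":[0,0,0,0,0,0,0]}' && python3 -m crank '{"offset":[[0.775,-0.766,0],[0.775,-0.766,0],[0.775,-0.766,0],[0.775,-0.766,0],[0.775,-0.766,0],[0.775,-0.766,0]],"rot":[[0,0,0.123],[0,0,0.123],[0,0,0.123],[0,0,0.123],[0,0,0.123],[0,0,0.123]],"gripper":[0,0,0,0,0,0]}'
python3 - <<'E'
from h import *
p,d,K=cam('wrist');cv2.imwrite('pics/w1.png',p[:,:,::-1])
for t in ['carrier','lug_nominal','bar_push','bar_eye','bar']:
    for uv,c in marks('wrist',t)[:2]:
        dd=d[int(np.clip(uv[1],0,419)),int(np.clip(uv[0],0,559))]
        print(t,uv.round(),round(c,2),at_d(K,uv,dd).round(3))
E
```

```text
t: 1.68
tcp_pos: [0.3692, -0.4645, 0.362]
tcp_rot: [3.08, 0.617, 0.008]
ft_force: [0.0, 0.6, -0.1]
width: 0.0006
grasp_force: 0.0
t: 2.18
tcp_pos: [0.4527, -0.2634, 0.3595]
tcp_rot: [-3.139, -0.013, -0.003]
ft_force: [0.6, 1.2, -0.2]
width: 0.0
grasp_force: 0.0
carrier [250. 147.] 0.59 [ 0.498 -0.231  0.146]
lug_nominal [153. 142.] 0.68 [ 0.505 -0.143  0.186]
bar_push [199. 152.] 0.57 [ 0.494 -0.181  0.168]
bar_eye [138. 153.] 0.61 [ 0.484 -0.083  0.079]Traceback (most recent call last):
  File "<stdin>", line 4, in <module>
  File "h.py", line 14, in marks
    return [(np.array(m['point'])*[560,420],m['conf']) for m in spotter.mark_of(n,t)]
                                                                ~~~~~~~~~~~~~~~^^^^^
ValueError: it knows: bar_eye, bar_push, carrier, cup, hose_clip, left_bottle, lug_nominal, marker_pen, pin, pin_collar, pin_head, rubber_stopper, tee_piece, white_vial
```

View pics/w1.png

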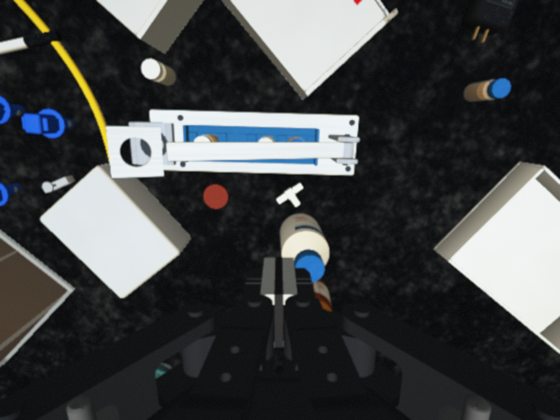

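The wrist view shows the carrier lying along the image: base corners near (150,110), (358,115) and (354,175). The raised bar's eye is near (135,151), and the fingers are below centre.

Run:
```python
from h import *
p,d,K=cam('wrist')
c=[at_z(K,uv,0.01) for uv in [(150,110),(358,115),(354,175)]]
print(np.round(c,4)); v=c[0]-c[1];print('len',np.linalg.norm(v),np.linalg.norm(c[1]-c[2]))
y=v[:2]/np.linalg.norm(v[:2]); x=np.array([y[1],-y[0]]); 
ctr=(c[0]+c[2])[:2]/2; print('ctr',ctr,'yaw',np.arctan2(-y[0],y[1]))
H=ctr-0.12*y;L=ctr+.12*y;print('hinge',H,'lug',L)
# bar top cloud
m=np.zeros(d.shape,bool);m[100:190,90:370]=1
Q=cloud(K,d,m); r=Q[:,:2]-H; s=r@y; w=r@x
for s0 in np.arange(.04,.26,.02):
    k=(abs(s-s0)<.006)&(abs(w)<.03)&(Q[:,2]>.095+.3*max(0,s0-.05))
    if k.sum()>3: print(round(s0,3),np.median(Q[k,2]).round(4),np.median(w[k]).round(4))
s=env.read_state();print(s['t'],s['tcp_pos'],s['joint_positions'])
```

```text
[[ 0.5367 -0.088   0.01  ]
 [ 0.5292 -0.3839  0.01  ]
 [ 0.4433 -0.3834  0.01  ]]
len 0.2960266369448517 0.0859428733613794
ctr [ 0.48997046 -0.23568193] yaw -0.025139758851246384
hinge [ 0.48695401 -0.35564401] lug [ 0.49298692 -0.11571985]
0.04 0.1052 0.0036
0.06 0.1142 0.0043
0.08 0.1233 0.0039
0.1 0.1328 0.0041
0.12 0.1415 0.0033
0.14 0.1507 0.0045
0.16 0.1602 0.0036
0.18 0.1693 0.0031
0.2 0.1774 0.0032
0.22 0.187 0.0039
0.24 0.1971 0.0038
2.4833 [ 0.44917867 -0.27193066  0.35928233] [ 0.47289334  0.20052745 -0.0183877   1.90725482  0.00546224  1.03380959
 -1.12147232]
```

```bash
python3 -m crank '{"offset":[[0.23,-0.48,0.2],[0.23,-0.48,0.5],[0.23,-0.48,0.82],[0.23,-0.48,0.82],[0.23,-0.48,0.82],[0.23,-0.48,0.82],[0.23,-0.48,0.82],[0.23,-0.48,0.82]],"rot":[[0,0,0],[0,0,0],[0,0,0],[0,0,0],[0,0,0],[0,0,0],[0,0,0],[0,0,0]],"gripper":[0,0,0,0,0,0,0,0]}'
```

```text
t: 3.15
tcp_pos: [0.4967, -0.1764, 0.1968]
tcp_rot: [3.14, -0.004, 0.003]
ft_force: [0.1, -0.7, 0.4]
width: -0.0001
grasp_force: 0.0
```

```bash
python3 -m crank '{"offset":[[0,0,0.08],[0,0,0.11],[0,0,0.14],[0,0,0.17],[0,0,0.2],[0,0,0.23],[0,0,0.26],[0,0,0.29],[0,0,0.32],[0,0,0.35],[0,0,0.38],[0,0,0.41],[0,0,0.44],[0,0,0.46],[0,0,0.48],[0,0,0.49],[0,0,0.5],[0,0,0.5]],"rot":[[0,0,0],[0,0,0],[0,0,0],[0,0,0],[0,0,0],[0,0,0],[0,0,0],[0,0,0],[0,0,0],[0,0,0],[0,0,0],[0,0,0],[0,0,0],[0,0,0],[0,0,0],[0,0,0],[0,0,0],[0,0,0]],"gripper":[0,0,0,0,0,0,0,0,0,0,0,0,0,0,0,0,0,0]}'
```

```text
t: 4.65
tcp_pos: [0.4959, -0.1741, 0.095]
tcp_rot: [3.142, 0.001, -0.001]
ft_force: [0.5, 0.2, 0.5]
width: -0.0001
grasp_force: 0.0
```

```bash
python3 -m crank '{"offset":[[0,0,0.01],[0,0,0.018],[0,0,0.024],[0,0,0.028],[0,0,0.028]],"rot":[[0,0,0],[0,0,0],[0,0,0],[0,0,0],[0,0,0]],"gripper":[0,0,0,0,0]}'
python3 - <<'E'
from h import *
p,d,K=cam('wrist');cv2.imwrite('pics/w2.png',p[:,:,::-1])
E
```

```text
t: 5.07
tcp_pos: [0.4961, -0.1741, 0.0909]
tcp_rot: [3.141, 0.0, 0.0]
ft_force: [-2.6, 1.7, 12.3]
width: 0.0004
grasp_force: 6.0
```

View pics/w2.png

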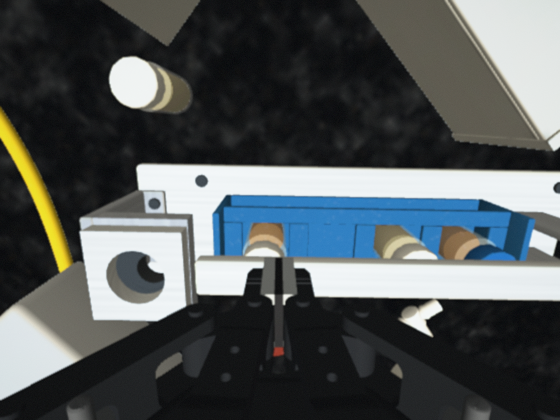

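The bar is down on its stop at 12 N. The eye is near (135,275) and a dark hole shows in it near (150,268). Next I'll look straight down into the eye.

```bash
python3 -m crank '{"offset":[[0,0,-0.15],[0,0,-0.3],[-0.35,-0.295,-0.3],[-0.35,-0.295,-0.3],[-0.35,-0.295,-0.3],[-0.35,-0.295,-0.3],[-0.35,-0.295,-0.3]],"rot":[[0,0,0],[0,0,0],[0,0,0],[0,0,0],[0,0,0],[0,0,0],[0,0,0]],"gripper":[0,0.3,1,1,1,1,1]}'
python3 - <<'E'
from h import *
p,d,K=cam('wrist');cv2.imwrite('pics/w3f.png',p[:,:,::-1])
for t in ['bar_eye','lug_nominal']:
    for uv,c in marks('wrist',t)[:2]: print(t,uv,c,at_z(K,uv,.091),at_z(K,uv,.08))
u,v=280,118
c=p[v-65:v+65,u-85:u+85];cv2.imwrite('pics/w3.png',cv2.resize(c[:,:,::-1],(680,520),interpolation=cv2.INTER_CUBIC))
print(d[60:180:10,u].round(3))
E
```

```text
t: 5.7
tcp_pos: [0.426, -0.1149, 0.1499]
tcp_rot: [3.141, 0.002, 0.001]
ft_force: [0.3, -1.0, 0.9]
width: 0.0723
grasp_force: 0.0
lug_nominal [266.  123.9] 0.6 [ 0.49571588 -0.10613119  0.091     ] [ 0.49566055 -0.10572631  0.08      ]
lug_nominal [365.4   123.018] 0.52 [ 0.49625316 -0.16467593  0.091     ] [ 0.49622707 -0.16745784  0.08      ]
[0.268 0.262 0.198 0.189 0.191 0.203 0.271 0.273 0.208 0.198 0.2   0.282]
```

View pics/w3.png

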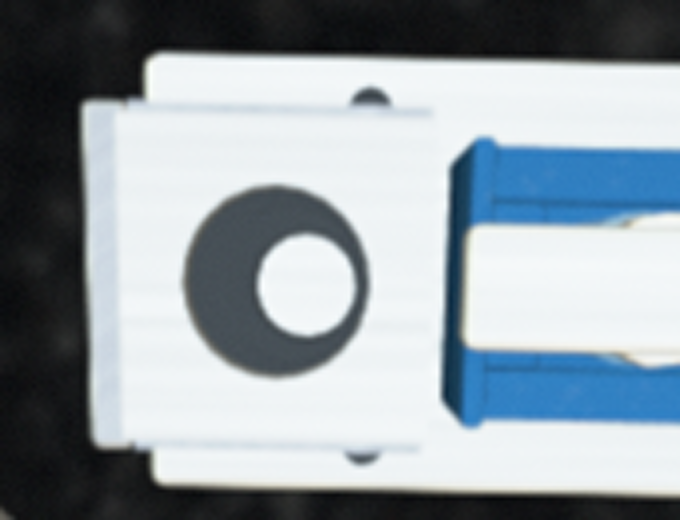

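The crop shows the eye as a dark disc centred near (276,281) and the lug hole as a white disc near (307,285). I'll fit both.

Run:
```python
from h import *
s=env.read_state();print(s['tcp_pos'])
K=vision.get_calibration('wrist')
g=cv2.imread('pics/w3f.png',0)[53:183,195:300]
g=cv2.resize(g,None,fx=4,fy=4,interpolation=cv2.INTER_CUBIC)
b=(g<140).astype(np.uint8)
cs,h=cv2.findContours(b,cv2.RETR_CCOMP,cv2.CHAIN_APPROX_NONE)
for c,hh in zip(cs,h[0]):
    if len(c)>150:
        e=cv2.fitEllipse(c); 
        uv=((e[0][0]+.5)/4-.5+195,(e[0][1]+.5)/4-.5+53)
        print(len(c),hh,np.round(e[0],1),np.round(e[1],1),np.round(uv,2),at_z(K,uv,.091).round(4),at_z(K,uv,.08).round(4))
```

```text
[ 0.4276686  -0.11585627  0.14981353]
531 [ 3  0  2 -1] [275.9 281. ] [182.2 188.8] [263.59 122.87] [ 0.498  -0.1059  0.091 ] [ 0.498  -0.1054  0.08  ]
290 [-1 -1 -1  1] [306.2 284.7] [100.1 104.2] [271.16 123.79] [ 0.4975 -0.1103  0.091 ] [ 0.4975 -0.1101  0.08  ]
2499 [-1  3 -1 -1] [245.3 262.4] [544.3 563.6] [255.94 118.23] [ 0.5007 -0.1014  0.091 ] [ 0.5008 -0.1007  0.08  ]
```

Run:
```python
from h import *
H=[];E=[];T=[]
for i in range(6):
    s=env.read_state();p,d,K=cam('wrist');T.append(s['tcp_pos'])
    g=cv2.cvtColor(p,cv2.COLOR_RGB2GRAY)[80:165,235:300]
    g=cv2.resize(g,None,fx=4,fy=4,interpolation=cv2.INTER_CUBIC)
    cs,h=cv2.findContours((g<140).astype(np.uint8),cv2.RETR_CCOMP,cv2.CHAIN_APPROX_NONE)
    for c in cs:
        if len(c)<150: continue
        e=cv2.fitEllipse(c); a=max(e[1]); uv=((e[0][0]+.5)/4-.5+235,(e[0][1]+.5)/4-.5+80)
        if 170<a<200: E.append(at_z(K,uv,.091))
        if 90<a<115: H.append(at_z(K,uv,.08))
for q in (T,E,H): q=np.array(q);print(q.mean(0).round(4),q.std(0).round(4),len(q))
print('hole-tcp',(np.mean(H,0)-np.mean(T,0)).round(4), env.read_state()['t'])
```

```text
[ 0.4271 -0.1157  0.1496] [0.0004 0.0002 0.0001] 6
[ 0.4962 -0.1047  0.091 ] [0. 0. 0.] 6
[ 0.4957 -0.109   0.08  ] [0. 0. 0.] 6
hole-tcp [ 0.0686  0.0067 -0.0696] 6.15
```

Run:
```python
from h import *
A=[]
for n in ['scene','side']:
    p,d,K=cam(n); A.append(cloud(K,d,np.ones(d.shape,bool)))
    if n=='side': cv2.imwrite('pics/s2.png',p[:,:,::-1])
A=np.vstack(A); s=env.read_state(); a=np.arctan2(s['tcp_pos'][1],s['tcp_pos'][0])
r=A[:,0]*np.cos(a)+A[:,1]*np.sin(a); w=-A[:,0]*np.sin(a)+A[:,1]*np.cos(a)
k=(abs(w)<.12)&(A[:,2]>.1)
for r0 in np.arange(0,.65,.04):
    kk=k&(abs(r-r0)<.02)
    if kk.sum()>4: print(r0.round(2),np.percentile(A[kk,2],[1,50,99]).round(2),np.percentile(w[kk],[1,99]).round(2))
print(s['joint_positions'].round(2) if hasattr(s['joint_positions'],'round') else s['joint_positions'])
```

```text
0.0 [0.1  0.14 0.36] [-0.07  0.07]
0.04 [0.11 0.36 0.5 ] [-0.06  0.06]
0.08 [0.14 0.44 0.51] [-0.06  0.02]
0.12 [0.4  0.47 0.51] [-0.05  0.01]
0.4 [0.21 0.41 0.49] [-0.05  0.07]
0.44 [0.18 0.36 0.49] [-0.07  0.07]
0.48 [0.23 0.44 0.48] [-0.07  0.05]
[ 0.22  0.38 -0.07  2.3   0.06  0.47 -1.47]
```

View pics/s2.png

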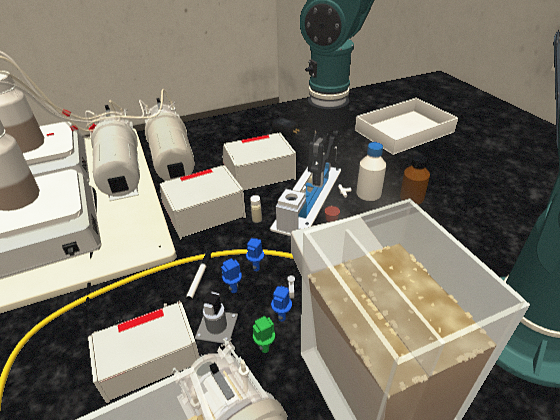

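```bash
python3 -m crank '{"offset":[[0,0,-0.2],[0,-0.1,-0.4],[0,-0.3,-0.6],[0,-0.5,-0.65],[0,-0.7,-0.65],[0.05,-0.9,-0.65]],"rot":[[0,0,0],[0,0,0],[0,0,0],[0,0,0],[0,0,0],[0,0,0]],"gripper":[1,1,1,1,1,1]}' && python3 -m crank '{"offset":[[0.04,-0.2,0],[0.04,-0.4,0],[0.04,-0.6,0],[0.04,-0.74,0],[0.04,-0.74,0],[0.04,-0.74,0]],"rot":[[0,0,0],[0,0,0],[0,0,0],[0,0,0],[0,0,0],[0,0,0]],"gripper":[1,1,1,1,1,1]}'
python3 - <<'E'
from h import *
s=env.read_state();p,d,K=cam('wrist');cv2.imwrite('pics/w4.png',p[:,:,::-1])
print(s['t'],s['tcp_pos'],s['tcp_rot'])
for t in ['pin_head','pin_collar','cup','pin']:
    for uv,c in marks('wrist',t)[:4]: print(t,uv.round(1),round(c,2),at_z(K,uv,{'pin_head':.068,'cup':0}.get(t,.046)).round(4))
E
```

```text
t: 6.75
tcp_pos: [0.4332, 0.0544, 0.2813]
tcp_rot: [3.141, -0.002, 0.005]
ft_force: [2.1, -0.7, -0.3]
width: 0.0855
grasp_force: 0.0
t: 7.25
tcp_pos: [0.4412, 0.2031, 0.2792]
tcp_rot: [-3.141, -0.008, 0.001]
ft_force: [-0.8, -0.4, -0.8]
width: 0.0855
grasp_force: 0.0
7.25 [0.44117839 0.20307221 0.2792213 ] [-3.14127297e+00 -7.65393845e-03  6.62510105e-04]
pin_head [332.2 201. ] 0.88 [0.4283 0.1454 0.068 ]
pin_head [280.8 102.7] 0.84 [0.5306 0.2026 0.068 ]
pin_head [275.3 201.4] 0.75 [0.4276 0.208  0.068 ]
pin_head [434. 115.] 0.7 [0.5193 0.0454 0.068 ]
pin_collar [424.7 118. ] 0.97 [0.5166 0.0452 0.046 ]
pin_collar [360.5 100.7] 0.86 [0.5342 0.1166 0.046 ]
pin_collar [272.2 196.7] 0.71 [0.428  0.2118 0.046 ]
pin_collar [285.4 104.4] 0.63 [0.5301 0.1975 0.046 ]
cup [282.5 106.7] 0.68 [0.5296 0.2001 0.    ]
pin [331.9 200.7] 0.94 [0.4235 0.142  0.046 ]
pin [358.9  99. ] 0.91 [0.5359 0.1185 0.046 ]
pin [270.1 194.5] 0.83 [0.4306 0.2143 0.046 ]
pin [423.2 112.8] 0.62 [0.522  0.0476 0.046 ]
```

View pics/w4.png

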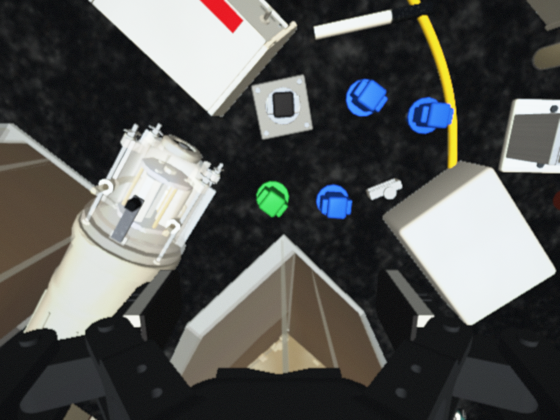

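The pin head is the black block near (284,104) in the cup foot. A blue pin is near (367,97), a green one at (272,199), and the tank's corner is at (285,236).

Run:
```python
from h import *
s=env.read_state();p,d,K=cam('wrist')
print('tank corner',at_z(K,(285,236),.29),'blue head',at_z(K,(368,97),.085),'tee/white box corner',at_z(K,(217,113),.07), 'machine', at_z(K,(222,170),.11))
u0,v0=240,65
c=p[v0:v0+80,u0:u0+86];cv2.imwrite('pics/w5.png',cv2.resize(c[:,:,::-1],(774,720//1),interpolation=cv2.INTER_CUBIC)[60:660])
g=cv2.cvtColor(c,cv2.COLOR_RGB2GRAY)[20:60,22:66]
for row in g[::2,::2]: print(' '.join('%3d'%v for v in row))
```

```text
tank corner [0.46597064 0.1977844  0.29      ] blue head [0.53517137 0.11407084 0.085     ] tee/white box corner [0.5213027  0.26296134 0.07      ] machine [0.46882188 0.2539287  0.11      ]
200 199 200 198 199 199 198 199 198 199 199 197 197 196 198 198 196 198 198 179  54  20
199 199 200 198 199 198 195 203 205 199 194 198 198 197 196 197 197 197 198 189  67  25
198 199 199 200 206 211 223 224 225 224 223 221 201 196 198 196 199 197 199 191  91  31
200 198 196 208 222 220 207 200 198 195 189 187 190 202 193 197 197 198 196 196 130  31
199 195 207 177  94  82  68  53  52  51  43  39  53 160 220 199 197 196 196 196 147  32
197 205 218  72  49  52  56  55  57  59  60  59  45 102 219 212 190 196 195 197 161  39
192 229 214  53  56  60  59  59  60  60  58  58  49 103 223 227 206 197 196 198 181  55
217 232 220  72  54  60  57  59  60  58  58  57  51  94 225 227 217 196 197 197 188  69
212 230 222  84  51  60  58  57  58  57  59  58  51  76 221 226 222 198 197 196 193  94
201 227 228 100  50  60  58  59  56  57  57  55  53  75 219 226 228 198 195 196 196 132
185 227 227 103  49  58  59  59  57  59  58  56  52  61 217 226 223 179 197 196 197 148
199 228 226 109  47  59  57  59  59  56  57  56  52  59 218 226 213 189 196 196 197 167
224 228 227 130  45  58  57  59  55  57  56  56  53  56 219 229 213 180 196 197 195 184
219 228 226 130  44  58  58  57  55  57  57  55  52  50 213 224 203 186 196 196 194 187
188 221 223 137  41  59  57  57  56  55  54  55  52  44 168 186 203 191 195 195 195 191
197 198 199 156  36  51  50  48  46  46  42  40  40  85 222 223 198 196 197 196 194 196
196 213 228 218 119  64  61  64  71  90  90 101 139 193 227 204 195 196 194 194 195 195
198 197 207 228 223 219 221 221 220 223 222 222 225 227 211 193 196 194 195 194 195 195
197 198 197 209 220 224 225 225 225 224 225 223 221 213 198 196 195 194 195 194 196 196
197 198 198 195 192 198 210 226 222 222 218 200 181 196 194 195 196 194 193 187 216 213
```

View pics/w5.png

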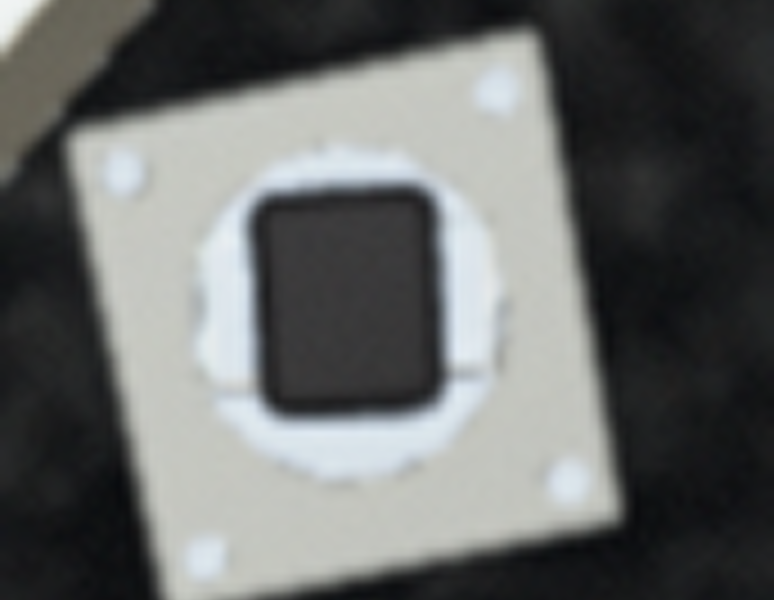

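The head is the black rectangle centred at about (278.5,105) full-frame. The steel buttons are on its left and right, so the grip is along world y, turned about 3°. Next I'll check the hand's clearance to the tank.

Run:
```python
from h import *
T=[];C=[]
for i in range(3):
    s=env.read_state();p,d,K=cam('wrist');T.append(s['tcp_pos'])
    g=cv2.cvtColor(p,cv2.COLOR_RGB2GRAY)[78:132,250:310]; g=cv2.resize(g,None,fx=4,fy=4,interpolation=cv2.INTER_CUBIC)
    cs,_=cv2.findContours((g<130).astype(np.uint8),cv2.RETR_EXTERNAL,cv2.CHAIN_APPROX_NONE)
    for c in cs:
        r=cv2.minAreaRect(c)
        x,y,w,h=cv2.boundingRect(c)
        if len(c)>200 and x>0 and y>0 and x+w<g.shape[1]: C.append(at_z(K,((r[0][0]+.5)/4-.5+250,(r[0][1]+.5)/4-.5+78),.085)); print(r)
print(np.mean(T,0).round(4),np.round(C,4))
p,d,K=cam('side');A=cloud(K,d,np.ones(d.shape,bool)); t=np.mean(T,0)
r=A-t
for z in np.arange(-.02,.45,.03):
    k=(abs(r[:,2]-z)<.015)&(np.hypot(r[:,0],r[:,1])<.14)&(A[:,2]>.3-0.0)
    if k.sum()>5: print(z.round(2),'dx',np.percentile(r[k,0],[1,99]).round(3),'dy',np.percentile(r[k,1],[1,99]).round(3),k.sum())
print(env.read_state()['t'])
```

```text
((115.67280578613281, 109.10592651367188), (102.69715118408203, 85.0456314086914), 86.68222045898438)
((117.01615142822266, 109.26903533935547), (102.71527099609375, 84.76753997802734), 86.56636810302734)
((118.27761840820312, 109.27485656738281), (102.43716430664062, 85.25042724609375), 86.98721313476562)
[0.4418 0.1998 0.2793] [[0.5283 0.2005 0.085 ]
 [0.5283 0.2005 0.085 ]
 [0.5284 0.2006 0.085 ]]
0.01 dx [-0.012  0.009] dy [-0.045  0.058] 90
0.04 dx [-0.012  0.01 ] dy [-0.048  0.058] 561
0.07 dx [-0.018  0.011] dy [-0.069  0.075] 1162
0.1 dx [-0.02   0.011] dy [-0.066  0.073] 1623
0.13 dx [-0.038  0.025] dy [-0.006  0.067] 1280
0.16 dx [-0.038  0.029] dy [-0.014  0.039] 2152
0.19 dx [-0.036  0.025] dy [-0.009  0.037] 1846
0.22 dx [-0.035  0.025] dy [-0.007  0.046] 2268
0.25 dx [-0.036  0.024] dy [-0.007  0.045] 2656
0.28 dx [-0.037  0.024] dy [0.002 0.045] 727
7.75
```

```bash
python3 -m crank '{"offset":[[0.2,0,0],[0.4325,0,0.1],[0.4325,0,0.3],[0.4325,0,0.5],[0.4325,0,0.7],[0.4325,0,0.8],[0.4325,0,0.8]],"rot":[[0,0,-0.018],[0,0,-0.018],[0,0,-0.018],[0,0,-0.018],[0,0,-0.018],[0,0,-0.018],[0,0,-0.018]],"gripper":[0.6,0.6,0.6,0.6,0.6,0.6,0.6]}' 20
python3 - <<'E'
from h import *
p,d,K=cam('wrist');p,d,K=cam('wrist');cv2.imwrite('pics/w6.png',p[:,:,::-1]); s=env.read_state();print(s['tcp_pos'],s['tcp_rot'])
print(np.linalg.norm(s['tcp_rot']))
E
```

```text
t: 8.33
tcp_pos: [0.5247, 0.1993, 0.1146]
tcp_rot: [3.136, 0.089, -0.015]
ft_force: [-0.5, -0.8, -0.8]
width: 0.0514
grasp_force: 0.0
[0.52814895 0.20118997 0.11917632] [ 3.14004195e+00  8.92559534e-02 -1.55638281e-03]
3.1413106318332336
```

View pics/w6.png

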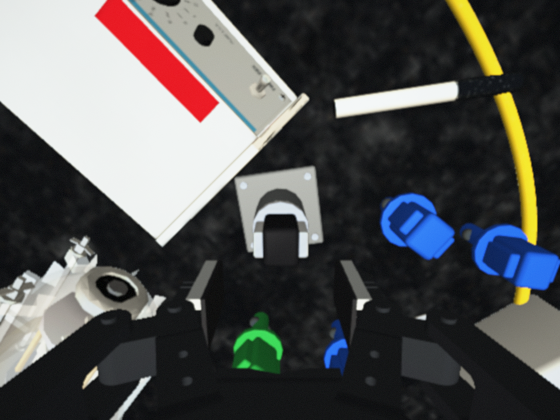

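The head, with its buttons left and right, sits centred between the fingers near (280,240). Going down to grasp.

```bash
python3 -m crank '{"offset":[[0,0,0.1],[0,0,0.2],[0,0,0.28],[0,0,0.315],[0,0,0.315],[0,0,0.315],[0,0,0.315],[0,0,0.315],[0,0,0.315],[0,0,0.315],[0,0,0.315],[0,0,0.315]],"rot":[[0,0,0],[0,0,0],[0,0,0],[0,0,0],[0,0,0],[0,0,0],[0,0,0],[0,0,0],[0,0,0],[0,0,0],[0,0,0],[0,0,0]],"gripper":[0.6,0.6,0.6,0.6,0.6,0.1,0.1,0.1,0.1,0.1,0.1,0.1]}' 30
```

```text
t: 9.43
tcp_pos: [0.5295, 0.2016, 0.0588]
tcp_rot: [-3.139, -0.089, -0.005]
ft_force: [-1.4, -1.1, 6.7]
width: 0.0228
grasp_force: 30.1
```

```bash
python3 -m crank '{"offset":[[0,0,-0.1],[0,0,-0.25],[0,0,-0.45],[0,0,-0.62],[0,0,-0.7],[0,0,-0.7]],"rot":[[0,0,0],[0,0,0],[0,0,0],[0,0,0],[0,0,0],[0,0,0]],"gripper":[0.1,0.1,0.1,0.1,0.1,0.1]}'
python3 - <<'E'
from h import *
p,d,K=cam('wrist');cv2.imwrite('pics/w7.png',p[:,:,::-1])
p,d,K=cam('side');cv2.imwrite('pics/s3.png',p[90:390,150:550,::-1])
s=env.read_state();print(s['tcp_pos'],s['tcp_rot'],s['width'],s['ft_force'],totool([.4957,-.109,.199]))
E
```

```text
t: 9.93
tcp_pos: [0.5312, 0.2027, 0.2019]
tcp_rot: [-3.136, -0.089, -0.016]
ft_force: [1.2, 0.4, -1.2]
width: 0.0226
grasp_force: 31.0
[0.5282766  0.20111668 0.19735719] [-3.13980383e+00 -8.90977118e-02 -3.03133205e-03] 0.02236681634297454 [ 0.96291146 -0.02112518 -1.7156163 ] [-0.25053424  1.53884732 -0.00942211]
```

View pics/w7.png

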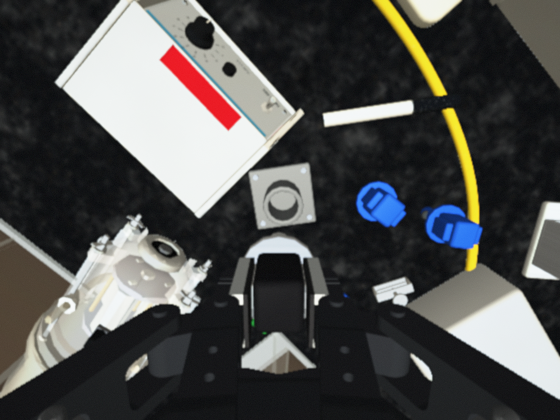

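```bash
python3 -m crank '{"offset":[[-0.05,0.15,0],[-0.1,0.35,0],[-0.15,0.55,0],[-0.2,0.75,0],[-0.25,0.9,0],[-0.25,0.9,0]],"rot":[[0,0,0],[0,0,0],[0,0,0],[0,0,0],[0,0,0],[0,0,0]],"gripper":[0.1,0.1,0.1,0.1,0.1,0.1]}' && python3 -m crank '{"offset":[[0,0.15,0],[0,0.35,0],[0,0.52,0],[0,0.61,0],[0,0.635,0],[0,0.635,0],[0,0.635,0],[0,0.635,0]],"rot":[[0,0,0],[0,0,0],[0,0,0],[0,0,0],[0,0,0],[0,0,0],[0,0,0],[0,0,0]],"gripper":[0.1,0.1,0.1,0.1,0.1,0.1,0.1,0.1]}'
cat > st.py <<'E'
from h import *
T=[];F=[]
for i in range(5):
    vision.camera('wrist');s=env.read_state();T.append(s['tcp_pos']);F.append(s['ft_force'])
print(s['t'],'tcp',np.mean(T,0).round(4),'F',np.mean(F,0).round(1),s['tcp_rot'],s['width'])
m=np.mean(T,0);R=Ro.from_rotvec(s['tcp_rot']).as_matrix()
print('to hole',(R.T@(np.array([.4956,-.1084,m[2]])-m)/.2).round(3))
E
python3 st.py
```

```text
t: 10.53
tcp_pos: [0.4835, 0.0099, 0.1939]
tcp_rot: [3.135, 0.072, -0.015]
ft_force: [-1.1, -1.1, -1.7]
width: 0.0226
grasp_force: 30.9
t: 11.2
tcp_pos: [0.4953, -0.1059, 0.1957]
tcp_rot: [-3.139, -0.094, 0.002]
ft_force: [0.3, 0.3, -1.9]
width: 0.0226
grasp_force: 31.0
11.45 tcp [ 0.4956 -0.1064  0.1962] F [ 0.3  0.2 -1.5] [-3.13996068e+00 -9.25318373e-02 -1.51286296e-05] 0.022392587298093757
to hole [-0.001  0.01  -0.   ]
```

```bash
python3 -m crank '{"offset":[[0,0.01,0.1],[0,0.01,0.18],[0,0.01,0.23],[0,0.01,0.27],[0,0.01,0.29],[0,0.01,0.3],[0,0.01,0.305],[0,0.01,0.31],[0,0.01,0.315],[0,0.01,0.32],[0,0.01,0.325],[0,0.01,0.33]],"rot":[[0,0,0],[0,0,0],[0,0,0],[0,0,0],[0,0,0],[0,0,0],[0,0,0],[0,0,0],[0,0,0],[0,0,0],[0,0,0],[0,0,0]],"gripper":[0.1,0.1,0.1,0.1,0.1,0.1,0.1,0.1,0.1,0.1,0.1,0.1]}'; python3 st.py
```

```text
t: 12.45
tcp_pos: [0.496, -0.1102, 0.1305]
tcp_rot: [3.14, 0.089, 0.001]
ft_force: [0.3, 0.8, -0.0]
width: 0.0223
grasp_force: 31.0
12.7 tcp [ 0.496  -0.1101  0.1304] F [ 0.1  0.1 -1.4] [3.14028981e+00 8.95227424e-02 6.47275234e-04] 0.02243141305820743
to hole [-0.002 -0.009 -0.   ]
```

```bash
python3 -m crank '{"offset":[[0,0,0.005],[0,0,0.01],[0,0,0.015],[0,0,0.02],[0,0,0.025],[0,0,0.025]],"rot":[[0,0,0],[0,0,0],[0,0,0],[0,0,0],[0,0,0],[0,0,0]],"gripper":[0.1,0.1,0.1,0.1,0.1,0.1]}'; python3 st.py
```

```text
t: 13.2
tcp_pos: [0.496, -0.1101, 0.1252]
tcp_rot: [-3.14, -0.09, -0.0]
ft_force: [1.5, -0.5, -2.4]
width: 0.0224
grasp_force: 30.9
13.45 tcp [ 0.496  -0.1101  0.1253] F [ 1.1  0.3 -2.1] [-3.14026334e+00 -8.96174960e-02 -5.09364396e-04] 0.022671600491896045
to hole [-0.001 -0.009 -0.   ]
```

```bash
python3 -m crank '{"offset":[[0,0,0.01],[0,0,0.02],[0,0,0.03],[0,0,0.04],[0,0,0.05],[0,0,0.06],[0,0,0.07],[0,0,0.08],[0,0,0.09],[0,0,0.09]],"rot":[[0,0,0],[0,0,0],[0,0,0],[0,0,0],[0,0,0],[0,0,0],[0,0,0],[0,0,0],[0,0,0],[0,0,0]],"gripper":[0.1,0.1,0.1,0.1,0.1,0.1,0.1,0.1,0.1,0.1]}'; python3 st.py
```

```text
t: 14.28
tcp_pos: [0.4959, -0.1101, 0.107]
tcp_rot: [-3.14, -0.09, -0.0]
ft_force: [1.6, 0.4, -3.5]
width: 0.0223
grasp_force: 30.8
14.5333 tcp [ 0.4959 -0.1101  0.1073] F [ 2.   0.5 -2.6] [-3.14027103e+00 -8.96012310e-02 -4.67601377e-04] 0.0223503373482027
to hole [-0.001 -0.008 -0.   ]
```

Free all the way. Now the last millimetres, slowly.

```bash
python3 -m crank '{"offset":[[0,0,0.005],[0,0,0.01],[0,0,0.014],[0,0,0.017],[0,0,0.017]],"rot":[[0,0,0],[0,0,0],[0,0,0],[0,0,0],[0,0,0]],"gripper":[0.1,0.1,0.1,0.1,0.1]}'; python3 st.py
```

```text
t: 14.95
tcp_pos: [0.4959, -0.1101, 0.1039]
tcp_rot: [3.14, 0.089, 0.0]
ft_force: [1.2, 0.4, -1.7]
width: 0.0224
grasp_force: 31.0
15.2 tcp [ 0.4959 -0.1101  0.1039] F [ 1.9  0.5 -2.2] [3.14030179e+00 8.95118970e-02 2.49314443e-04] 0.022419085517780078
to hole [-0.001 -0.009 -0.   ]
```

```bash
python3 -m crank '{"offset":[[0,0,0.003],[0,0,0.006],[0,0,0.009],[0,0,0.009]],"rot":[[0,0,0],[0,0,0],[0,0,0],[0,0,0]],"gripper":[0.1,0.1,0.1,0.1]}'; python3 st.py
```

```text
t: 15.53
tcp_pos: [0.496, -0.1101, 0.1035]
tcp_rot: [3.14, 0.089, 0.001]
ft_force: [-0.9, 0.7, 11.8]
width: 0.0224
grasp_force: 33.4
15.7833 tcp [ 0.496  -0.1101  0.1035] F [-1.   1.3 11.5] [3.13976803e+00 8.95520462e-02 6.64794545e-04] 0.022385220913518796
to hole [-0.001 -0.009 -0.   ]
```

The collar is seated at about 13 N. I'll release and back off.

```bash
python3 -m crank '{"offset":[[0,0,0.009],[0,0,0.009],[0,0,0.009],[0,0,0.009],[0,0,0.009],[0,0,0.009],[0,0,-0.1],[0,0,-0.25],[-0.2,0,-0.45],[-0.35,0,-0.5],[-0.35,0,-0.5],[-0.35,0,-0.5]],"rot":[[0,0,0],[0,0,0],[0,0,0],[0,0,0],[0,0,0],[0,0,0],[0,0,0],[0,0,0],[0,0,0],[0,0,0],[0,0,0],[0,0,0]],"gripper":[0.6,0.6,0.6,0.6,0.6,0.6,0.6,0.6,0.6,0.6,0.6,0.6]}'
python3 - <<'E'
from h import *
p,d,K=cam('wrist')
m=np.zeros(d.shape,bool);m[40:230,200:380]=1
Q=cloud(K,d,m);k=(np.hypot(Q[:,0]-.496,Q[:,1]+.109)<.05);print('top z',np.percentile(Q[k,2],[90,98,99.5]).round(4))
a=p[40:220,180:420,::-1]
q,d2,K2=cam('side'); b=q[130:220,250:370,::-1]
cv2.imwrite('pics/w8.png',np.vstack([cv2.resize(a,(400,300)),cv2.resize(b,(400,300))]))
s=env.read_state();print(s['t'],s['tcp_pos'],s['width'],s['ft_force'])
E
```

```text
t: 16.78
tcp_pos: [0.4235, -0.1146, 0.203]
tcp_rot: [3.139, 0.087, -0.0]
ft_force: [-0.1, 0.3, 0.3]
width: 0.0511
grasp_force: 0.0
top z [0.1298 0.1311 0.1316]
16.8833 [ 0.42648867 -0.11422781  0.20224569] 0.05118383814255092 [ 0.19883724  0.28489027 -0.3619323 ]
```

View pics/w8.png

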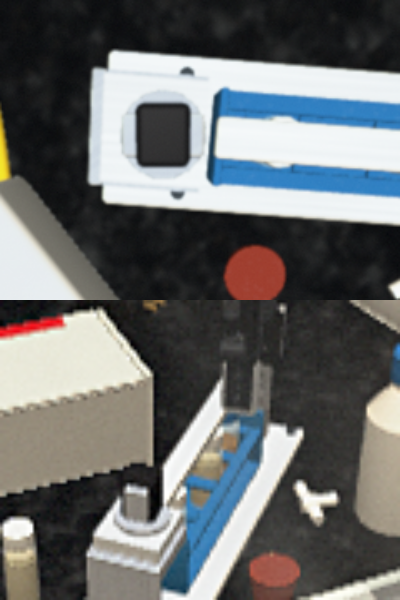

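The pin stands upright with its collar on the bar. The head top is at 130 mm, as expected for fully home, and the buttons show proud of the head. Handing in.

```bash
python3 -c "
from rig import workorder
print(workorder.sign_off())"
```

```text
the job is handed in; nothing more can be done
None
```

The bar is down, the pin is home with its collar on the bar and its buttons let go to lock, and the job is handed in at about 17 s; the hand-in gave no verdict, and I could not see the balls under the lug.

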